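# Close up the pottery kiln and start the firing

## Robot

A 7-joint arm with a two-finger parallel gripper is mounted at the origin on the work surface. World frame = base frame: x ahead of the robot, y to its left, z up, the work surface at z = 0. Lengths are in mm, angles in rad, forces in N, time in s.
With the tool pointing down it reaches from about 400 to 875 mm from the base axis. Payload 4.4 kg.
Tool frame: the origin (TCP) lies midway between the tips of the shut fingers; the grasp point (between the pads) lies 19 mm behind it; z points along the fingers, y is the line along which they close (so a half turn about z gives the same grasp; the last joint's range is limited). The gripper opens to 85 mm and grips with 20 to 120 N. Pads are 22 mm wide; open, the fingers measure 114 mm over their backs; the gripper's body (76 mm by 85 mm) begins 54 mm behind the grasp point. The pads swing forward as they close: fully open they stand 13 mm farther back than shut.
Start: joints at [1.05, 0.628, 0.038, 1.517, -0.027, 0.996, -0.02], TCP at [285.562, -583.928, 231.313] pointing down, gripper open.
Joint ranges: [-3.06, 3.06], [-0.37, 2.12], [-1.25, 1.32], [0.18, 2.47], [-1.1, 4.24], [0.23, 1.98], [-2.94, 2.94]. Speed limits (rad/s): [2.57, 2.57, 3.14, 3.14, 3.14, 3.14, 3.14].

## Interface

Orientations are given as [roll, pitch, yaw] about the fixed x, y, z axes, in that order (R = Rz(yaw) Ry(pitch) Rx(roll)).
In Python, from cell import ctrl gives the robot as it stands.
- The arm moves only by the shell command python3 -m crank 'ROWS' [OPENING]. ROWS is JSON, a list that holds one entry, the list of rows, each a list of 4 numbers: the shift along the tool's x, y, z normalised to -1 to 1, where 1 is 2.5 cm, then the turn about the tool's z normalised to -1 to 1, where 1 is 0.08 rad. In form: [[[dx, dy, dz, turn], ...]]. A call has 1 to 12 rows; each row shifts and turns the commanded pose from where the row before left it, along the tool's axes as they then stand; what a row does not reach is not made up. A row lasts 1/12 s, in which the tool goes at most 41.7 mm and 7.16 degrees, less where a joint would pass 70% of its speed; a pose out of reach is approached as far as the arm can. A call with a number of a shift or a turn outside -1 to 1 is refused whole. A call with a gripper value outside its range is refused whole. OPENING is the closure, from -1 (fully open) to 1 (shut), set as the call begins (- or left out, the last holds). The fingers move at their own pace and stop on an object; the grip force is fixed at half the most. Time passes only in rows, so rows that do not move let the fingers close. It gives the time, the measured TCP pose, the force, the opening and the grip force at its end, in the units of the state.
- ctrl.read_state(): the state, without advancing time (a new reading comes with each control period).
- ctrl.get_image(name): name is "side" or "top" or "wrist"; returns a dict with "img" (400x640x3 uint8, red, green, blue), "intrinsics" (3x3 intrinsics, pixels), "extrinsics" (4x4, takes a point from camera to world coordinates). Camera axes: x right, y up, looking along -z (the intrinsics and any distortion apply to the point x, -y, -z); pixel columns grow to the right and rows downward; lengths in mm; the calibration is good to about 2 mm. A picture is of the moment at which its call begins. There is no depth.
- ctrl.finish_job(): hands the job in; it is judged then, once.
Trained networks look in the newest picture that a camera, given by its name, has taken for a name from the list of things; names that differ only in an ending like _2 or _b are one class to them, and where a whole thing is asked for, a point or a joint stands for the part that bears it (a point fixed in the world has none). Each returns a list of dicts, best first, with "confidence" (0 to 1); they miss things now and then, are a little off and sometimes report something else, mostly with a low value. They report only what shows in the picture. A call takes as long as a camera call.
- ctrl.find_in(camera, target): "position" ([row, column] in pixels, amid what is visible of it).
- ctrl.trace(camera, target): "mask" (400x640 bool, what is visible of it) and "position" ([row, column] in pixels, amid what is visible of it).
- ctrl.place_of(camera, target): "position" ([row, column] in pixels: a listed point, or the origin of a listed thing).
The state is a dict: "clock": time; "qpos": joint angles; "qd": joint speeds; "tau": joint torques, N m; "eef_pos": TCP position; "tool_rot": TCP orientation; "force": force on the tool from outside, world axes, zero at the start; "torque": the same for the moment, N m; "width": finger opening in mm; "gripper_force": force on a finger pad.
Only numpy, scipy, OpenCV 4.12 (cv2) and the standard library are available. Lean on these libraries where they do the work, as an engineer would, in place of code of your own. Each camera call takes 0.05 s, during which the arm holds its last target. There are 200 camera calls.

## Task

The kiln is loaded with clay ornaments for a first firing. With the fingertips only, push its blue door fully shut without slamming it and push the vent slide on its roof fully open so that the steam can escape; only when both are done, press the green start button on the controller all the way down and let it go. Do not press the red stop button, and leave the planter, the mug and the clay tool where they are.

Things in the scene. Friction and masses are not known exactly. Their poses are not given: they have to be found in the camera images.
- kiln: Bench-top kiln: steel box 250 mm deep (x) and 250 mm wide (y), flat dark roof 250 mm above the table, standing on a cement slab 330 x 290 x 12 mm; it does not move. Origin: on the table under the box's centre. Its x axis points from the door (front, towards the robot) to the back, its y axis to the side where the door is hinged (left as seen from the robot), z up.
- kiln_door (a joint): Angle of the blue kiln door about its upright hinge, rad: 0 is fully shut, it grows as the door opens towards the kiln's -x (up to 1.6; it starts somewhere between 0.55 and 1.1). It has no latch: a stiff hinge (about 0.25 N m) and it stays where it is left.
- door_hinge (a point): Point on the door's vertical hinge axis, 240 mm above the table (height of the door's top edge). In the kiln's frame it lies at x -142 mm, y +137 mm. The point turns with the door: its y axis runs along the door from the free edge to the hinge, its x axis from the outside face to the inside (along the kiln's x when shut).
- door_face (a point): Point on the door's outside face (which looks to the door's -x), 180 mm from the hinge axis, 20 mm below the top edge. Axes as door_hinge. The door is a flat slab 30 mm thick (hinge axis in mid-thickness), from 17 to 253 mm from the hinge axis and from 40 to 240 mm above the table.
- door_handle (a point): Middle of the door's black upright bar handle: 90 mm long, 35 mm off the outside face, 222 mm from the hinge axis, its middle 125 mm and its top about 175 mm above the table. It need not be touched.
- vent_slide (a joint): Position of the vent slide on the kiln's roof, m: 0 is shut (covering the 30 mm black vent hole), 0.045 is fully open against its stop; it starts between 0 and 0.012. Opening moves it along the kiln's -y. It takes about 1.5 N and stays where it is left.
- vent_tab (a point): Centre of the +y face (kiln's axes) of the vent slide's upright tab, 20 mm above the roof. Push it towards -y to open. The slide is a bare-metal plate 52 x 50 mm, 5 mm high over the roof; the tab stands at its +y edge, 42 mm wide (x), 5 mm thick, its top 32 mm above the roof. Two guide rails along y, 8 mm high, 54 mm apart inside, begin about 2 mm to the +y side of the shut tab.
- controller: Grey kiln controller on the table, left or right of the kiln: 140 mm wide (y), 170 mm deep (x), its top sloping from 40 mm high at the front (-x, robot's side) to 85 mm at the back, 0.274 rad from level. It does not move. Origin: on the table under its centre. Near the front edge two buttons side by side, 68 mm apart: green start at +y, red stop at -y; behind them a display.
- start_button_top (a point): Centre of the top of the green start button (28 mm across, in a black collar 44 mm across). Its z axis is the outward axis of the button, leaning 0.274 rad from vertical towards the controller's -x. The point moves with the button.
- start_button (a joint): How far the green start button is pressed, m: 0 released, 0.006 fully down (about 5 N); it springs back.
- stop_button (a joint): How far the red stop button is pressed, m: 0 released, 0.006 fully down.
- planter: Loose red glazed square planter, 110 x 110 mm, 100 mm high, open on top; on the side of the kiln where the controller is not. Origin: centre of its underside.
- mug: Loose orange-brown mug, 76 mm across, 90 mm high, handle at its +y. Origin: centre of its underside.
- clay_tool: Loose clay tool lying on the table, 170 mm long along its x, 12 mm thick: red handle, green end, steel tip. Origin: under the middle.

How it is judged:
By the outcome, as a careful person would: the job done as asked, in the order asked, and still so for the second after the job is handed in, with the robot touching nothing.
It also fails if it takes over 58 s, if anything falls off the work surface, if the arm or the gripper's body presses on something with over 40 N, if the wrist force passes 120 N, or if a joint passes its speed limit or range.

## Working session

There is one attempt and no reset: what is moved stays moved. The work goes in short steps, Python scripts to look and compute and a shell command to move; the robot and the scene stay as the last step left them, time stands still between calls to the robot, and variables do not carry over. Pictures are saved under pics/ and viewed, at most 10 in all, crops included, and the job is handed in when it is done.

```bash
mkdir -p pics; cat > h.py <<'E'
import numpy as np, cv2
from cell import ctrl
def ray(im,px):
    K=np.array(im["intrinsics"]);E=np.array(im["extrinsics"])
    r,c=px
    d=np.array([(c-K[0,2])/K[0,0],-(r-K[1,2])/K[1,1],-1.0])
    d=E[:3,:3]@d; return E[:3,3],d/np.linalg.norm(d)
def atz(im,px,z):
    o,d=ray(im,px); return o+d*(z-o[2])/d[2]
def tri(rs):
    A=np.zeros((3,3));b=np.zeros(3)
    for o,d in rs:
        P=np.eye(3)-np.outer(d,d);A+=P;b+=P@o
    x=np.linalg.solve(A,b); return x,[np.linalg.norm((np.eye(3)-np.outer(d,d))@(x-o)) for o,d in rs]
E
python3 - <<'E'
from h import *
np.set_printoptions(precision=1,suppress=True)
s=ctrl.read_state();print(s)
ims={}
for c in("top","side"):
    ims[c]=ctrl.get_image(c);cv2.imwrite(f"pics/{c}0.png",ims[c]["img"][:,:,::-1])
    print(c,ims[c].keys(),ims[c]["extrinsics"],ims[c]["intrinsics"])
for t in["kiln","door_hinge","door_face","door_handle","vent_tab","controller","start_button_top","planter","mug","clay_tool"]:
    rs=[]
    for c in ims:
        p=ctrl.place_of(c,t)
        for q in p[:2]:print(t,c,np.array(q["position"]),round(q["confidence"],2))
        if p:rs.append(ray(ims[c],p[0]["position"]))
    if len(rs)>1:print("   ",*tri(rs))
E
```

```text
{'clock': 0.0, 'qpos': array([ 1.1,  0.6,  0. ,  1.5, -0. ,  1. , -0. ]), 'qd': array([-0., -0., -0., -0.,  0.,  0., -0.]), 'tau': array([  0. , -56.3,   1.2, -19.3,   0. ,   0. ,  -0. ]), 'eef_pos': array([ 285.3, -583.4,  230.4]), 'tool_rot': array([-3.1,  0. ,  0.5]), 'force': array([-0. ,  0.1, -0.1]), 'torque': array([ 0., -0., -0.]), 'gripper_force': 0.0, 'width': 85.21541608533289}
top dict_keys(['img', 'intrinsics', 'extrinsics']) [[   0.     1.    -0.2  403.8]
 [  -1.     0.    -0.   -18.2]
 [  -0.     0.2    1.  1219. ]
 [   0.     0.     0.     1. ]] [[378.4   0.  318.4]
 [  0.  378.4 202.1]
 [  0.    0.    1. ]]
side dict_keys(['img', 'intrinsics', 'extrinsics']) [[ -0.8   0.3  -0.5 131.8]
 [ -0.6  -0.5   0.7 551. ]
 [ -0.    0.8   0.6 680.8]
 [  0.    0.    0.    1. ]] [[370.1   0.  315.2]
 [  0.  370.1 198.5]
 [  0.    0.    1. ]]
door_hinge top [182. 255.] 0.6
door_hinge side [218.6 243.5] 0.7
    [613.8 168.7 233.9] [np.float64(1.8045686548125166), np.float64(1.8045686548125648)]
door_face top [231.7 296.7] 0.58
door_face top [275. 384.] 0.46
door_face side [217.2 330
[... 629 characters left out ...]
4068023905), np.float64(6.4543684068023195)]
start_button_top top [240.5 422.4] 0.4
start_button_top side [198.3 402.6] 0.38
    [ 474.6 -309.    76.4] [np.float64(6.644631599955093), np.float64(6.64463159995517)]
planter top [226.9 202.3] 0.74
planter side [388.3 219.3] 0.62
    [509.8 372.2  13.8] [np.float64(1.9755013509124157), np.float64(1.9755013509126056)]
mug top [275.7 381.8] 0.91
mug side [253.1 417.7] 0.94
    [ 367.2 -196.9    3.4] [np.float64(6.095713121065815), np.float64(6.0957131210657405)]
clay_tool top [266.4 327. ] 0.52
clay_tool top [274.4 383. ] 0.52
clay_tool side [290.2 382.6] 0.57
    [387.9 -27.3  -1.1] [np.float64(1.3629603135040775), np.float64(1.3629603135040362)]
```

View pics/top0.png

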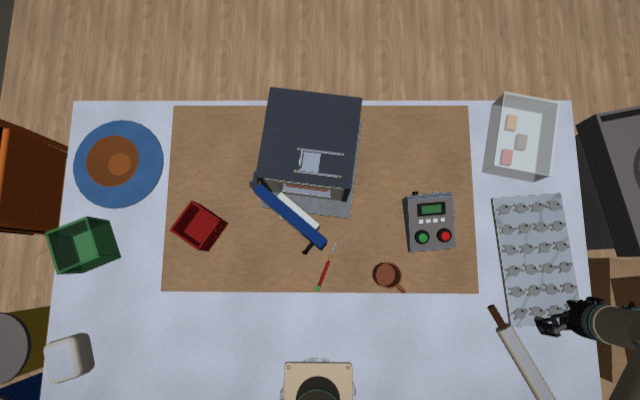

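View pics/side0.png

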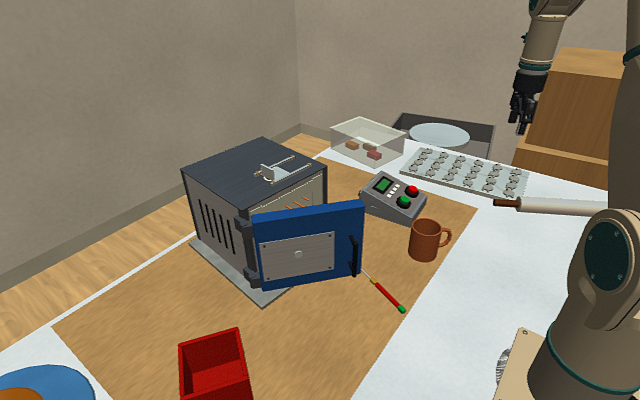

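The top view shows the door open, from the hinge at (182,255) to its free edge at about (245,325). The vent tab is at (160,302), the green button at (237,422) and the red at (236,445). The mug and clay tool are clear of the door's front. The side view agrees. Next I refine the kiln and controller yaw.

```bash
python3 - <<'E'
from h import *
np.set_printoptions(precision=2,suppress=True)
print(ctrl.read_state()["tool_rot"])
im=ctrl.get_image("top");g=im["img"]
def poly(m,n):
    c=max(cv2.findContours(m.astype(np.uint8),0,2)[0],key=cv2.contourArea)
    return cv2.minAreaRect(c),cv2.approxPolyDP(c,n,True)[:,0,::-1]
for p in[(88,271),(97,362),(180,257),(188,352)]:print("roof",p,atz(im,p,250))
for t,z in(("controller",60),("door_face",240),("vent_tab",255)):
    for r in ctrl.trace("top",t)[:1]:
        rect,ap=poly(r["mask"],3);print(t,r["confidence"],rect)
        for a in ap:print("  ",a,atz(im,a,z))
h=cv2.cvtColor(g,cv2.COLOR_RGB2HSV)
for nm,lo,hi in(("green",45,80),("red",0,5)):
    m=cv2.inRange(h,(lo,130,50),(hi,255,255));m[:220]=0;m[255:]=0;m[:,:405]=0;m[:,465:]=0
    M=cv2.moments(m,True);p=(M["m01"]/M["m00"],M["m10"]/M["m00"]);print(nm,M["m00"],p,atz(im,p,60))
    si=ctrl.get_image("side") if nm=="green" else si
    hs=cv2.cvtColor(si["img"],cv2.COLOR_RGB2HSV);m=cv2.inRange(hs,(lo,130,50),(hi,255,255));m[:180]=0;m[215:]=0;m[:,:395]=0;m[:,425:]=0
    M=cv2.moments(m,True);q=(M["m01"]/M["m00"],M["m10"]/M["m00"]);print(q,tri([ray(im,p),ray(si,q)]))
a=cv2.resize(g[80:260,240:470],None,fx=3.4,fy=3.3,interpolation=2)
cv2.imwrite("pics/c1.png",a[:,:,::-1])
E
```

```text
[ 3.14 -0.    0.45]
roof (88, 271) [870.89 129.31 250.  ]
roof (97, 362) [ 844.85 -118.21  250.  ]
roof (180, 257) [614.36 159.35 250.  ]
roof (188, 352) [593.94 -89.45 250.  ]
controller 0.8 ((429.0896911621094, 220.07586669921875), (60.45710754394531, 51.48820114135742), 85.2363510131836)
   [199 402] [ 597.14 -257.7    60.  ]
   [252 409] [ 434.59 -274.36   60.  ]
   [247 454] [ 450.49 -410.57   60.  ]
   [194 451] [ 613.48 -409.26   60.  ]
   [195 420] [ 609.94 -313.61   60.  ]
   [191 414] [ 622.47 -295.5    60.  ]
door_face 0.67 ((290.71844482421875, 213.3609161376953), (94.70389556884766, 31.293128967285156), 51.80131530761719)
   [182 254] [611.09 168.98 240.  ]
   [187 251] [597.57 176.48 240.  ]
   [198 259] [568.17 154.35 240.  ]
   [242 311] [453.75  16.35 240.  ]
   [254 303] [422.96  36.58 240.  ]
   [245 313] [446.09  11.12 240.  ]
   [250 320] [433.43  -6.98 240.  ]
   [245 326] [446.3  -22.34 240.  ]
   [231 317] [482.2    1.09 240.  ]
   [222 317] [505.59   1.27 240.  ]
   [193 281] [581.77  96.67 240.  ]
   [197 275] [571.02 112.24 240.  ]
vent_tab 0.65 ((309.5538635253906, 162.06922912597656), (18.977313995361328, 18.85327911376953), 7.125016689300537)
   [152 303] [689.11  39.26 255.  ]
   [168 300] [645.77  46.55 255.  ]
   [171 317] [637.85   1.97 255.  ]
   [155 319] [681.04  -2.98 255.  ]
green 76.0 (237.43421052631578, 422.60526315789474) [ 478.83 -316.95   60.  ]
(199.6290322580645, 404.16129032258067) (array([ 478.61, -314.94,   67.36]), [np.float64(0.27453619936928686), np.float64(0.2745361993691985)])
red 75.0 (235.50666666666666, 445.02666666666664) [ 485.09 -385.1    60.  ]
(189.17543859649123, 412.3157894736842) (array([ 484.75, -383.13,   66.08]), [np.float64(0.09953171275459843), np.float64(0.09953171275462212)])
```

View pics/c1.png

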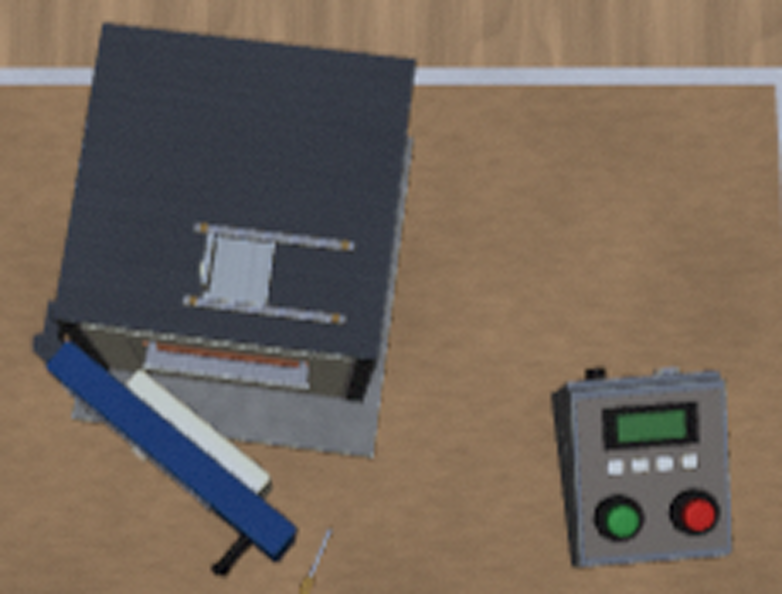

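The crop shows the kiln yawed by about -0.11. The door's outer edge runs from (191,254) to (249,321) in full-image pixels. The tab is upright at the slide's left edge between the rails, and the buttons are unobstructed. I'll raise, turn to the kiln's yaw and shut the fingers.

```bash
python3 -m crank '[[[0,0,-0.5,1],[0,0,-0.5,1],[0,0,-0.5,1],[0,0,-0.5,1],[0,0,-0.5,1],[0,0,-0.5,1],[0,0,-0.5,1],[0,0,0,0]]]' 1
```

```text
clock: 2.02
eef_pos: [286.2, -585.2, 321.5]
tool_rot: [3.137, -0.003, -0.107]
force: [0.4, 0.0, 0.2]
width: -0.4
gripper_force: 0.0
```

```bash
python3 -m crank '[[[0.12,-1,0,0],[0.12,-1,0,0],[0.12,-1,0,0],[0.12,-1,0,0],[0.12,-1,0,0],[0.12,-1,0,0],[0.12,-1,0,0],[0.12,-1,0,0],[0.12,-1,0,0],[0.12,-1,0,0],[0.12,-1,0,0],[0.12,-1,0,0]]]' && python3 -m crank '[[[0.12,-1,0,0],[0.12,-1,0,0],[0.12,-1,0,0],[0.12,-1,0,0],[0.12,-1,0,0],[0.12,-1,0,0],[0.12,-1,0,0],[0.12,-1,0,0],[0.12,-1,0,0],[0.12,-1,0,0],[0.12,-1,0,0],[0,0,0,0]]]'
```

```text
clock: 3.02
eef_pos: [352.7, -287.9, 318.3]
tool_rot: [-3.141, 0.0, -0.103]
force: [0.6, 0.4, -0.5]
width: -0.3
gripper_force: 0.0
clock: 4.02
eef_pos: [415.3, -14.3, 318.5]
tool_rot: [-3.139, -0.0, -0.095]
force: [0.0, 0.4, -1.1]
width: 0.1
gripper_force: 0.0
```

```bash
python3 -m crank '[[[0.13,-1,0,0.1],[0.13,-1,0,0],[0.13,-1.0,0,0],[0,0,0.9,0],[0,0,0.9,0],[0,0,0.9,0],[0,0,0.9,0],[0,0,0.85,0],[0,0,0,0]]]' && python3 - <<'E'
from h import *
a=ctrl.get_image("side")["img"][120:340,170:470];b=ctrl.get_image("top")["img"][130:290,200:420]
a=cv2.resize(a,(400,293));b=cv2.resize(b,(400,291))
cv2.imwrite("pics/c2.png",np.vstack([a,b])[:,:,::-1])
E
```

```text
clock: 4.77
eef_pos: [429.6, 53.1, 204.3]
tool_rot: [3.139, 0.007, -0.111]
force: [-0.2, -0.3, 0.6]
width: 0.3
gripper_force: 0.0
```

View pics/c2.png

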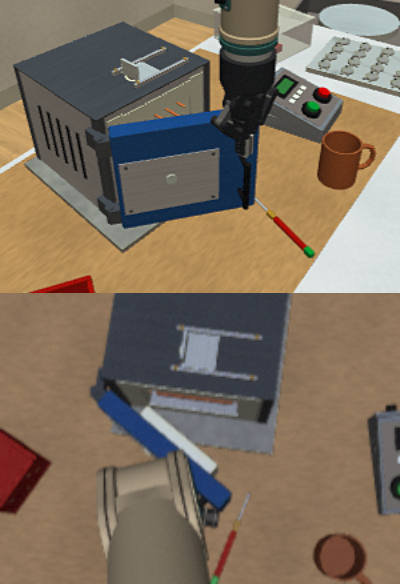

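The fingertip is in front of the door's outside face near its free edge, above the handle (around (245,150) in the upper crop). I'll push along the arc.

```bash
python3 -m crank '[[[0.2,0.08,0,0],[0.2,0.08,0,0],[0.2,0.08,0,0],[0.2,0.08,0,0],[0.2,0.08,0,0],[0.2,0.08,0,0],[0.24,0.19,0,0],[0.24,0.19,0,0],[0.24,0.19,0,0],[0.24,0.19,0,0],[0.24,0.19,0,0],[0.24,0.19,0,0]]]' && python3 -m crank '[[[0.2,0.08,0,0],[0.2,0.08,0,0],[0.2,0.08,0,0],[0.2,0.08,0,0],[0.2,0.08,0,0],[0.2,0.08,0,0],[0,0,0,0]]]'
```

```text
clock: 5.87
eef_pos: [493.9, 5.8, 207.4]
tool_rot: [3.142, 0.0, -0.113]
force: [-1.2, 2.1, 0.2]
width: 0.1
gripper_force: 0.8
clock: 6.45
eef_pos: [523.7, -9.4, 207.7]
tool_rot: [-3.141, -0.002, -0.114]
force: [1.0, -0.1, 0.3]
width: 0.1
gripper_force: 0.0
```

```bash
python3 -m crank '[[[0.12,0.03,0,0],[0.12,0.03,0,0],[0.12,0.03,0,0],[0.12,0.03,0,0],[0.12,0.03,0,0],[0.12,0.03,0,0],[0.12,0.03,0,0],[0.1,0.02,0,0],[0.08,0.01,0,0]]]' && python3 -m crank '[[[0.06,0.01,0,0],[0.06,0.01,0,0],[0.06,0.01,0,0],[0.06,0.01,0,0]]]' && python3 - <<'E'
from h import *
g=ctrl.get_image("side")["img"][120:340,170:470]
cv2.imwrite("pics/c3.png",cv2.resize(g,(750,550),interpolation=2)[:,:,::-1])
E
```

```text
clock: 7.2
eef_pos: [547.0, -17.9, 207.5]
tool_rot: [3.142, -0.0, -0.113]
force: [-0.9, 0.6, 0.4]
width: -0.0
gripper_force: 0.6
clock: 7.53
eef_pos: [552.5, -19.4, 207.5]
tool_rot: [-3.142, 0.0, -0.113]
force: [-0.7, 2.5, 0.3]
width: 0.1
gripper_force: 0.6
```

View pics/c3.png

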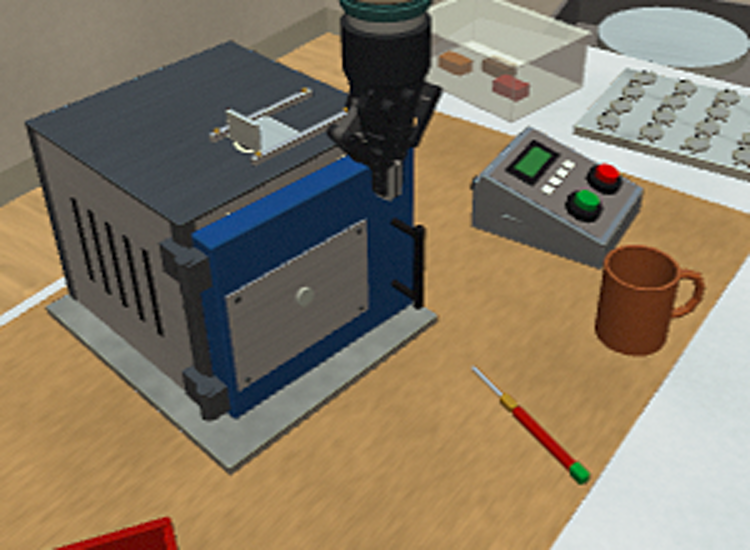

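Contact is clean and the door is nearly shut, with a gap still showing at its top edge near (210,225). The vent tab is at (243,130). I'll continue slowly until the stop shows in the force.

```bash
python3 -m crank '[[[0.06,0.01,0,0],[0.06,0.01,0,0],[0.06,0,0,0],[0.06,0,0,0],[0.06,0,0,0],[0.06,0,0,0]]]' && python3 -m crank '[[[0.05,0,0,0],[0.05,0,0,0],[0.05,0,0,0],[0.05,0,0,0]]]'
```

```text
clock: 8.08
eef_pos: [560.2, -21.2, 207.5]
tool_rot: [3.141, 0.003, -0.114]
force: [-7.9, 0.4, 4.1]
width: 0.0
gripper_force: 3.7
clock: 8.42
eef_pos: [560.0, -21.3, 207.2]
tool_rot: [3.14, 0.013, -0.113]
force: [-18.2, 1.4, 14.7]
width: -0.2
gripper_force: 9.5
```

```bash
python3 -m crank '[[[-0.4,0,0,0],[-0.6,0,0,0],[-0.6,0,0,0],[0,0,-1,0],[0,0,-1,0],[0,0,-1,0],[0,0,-1,0],[0,0,-1,0],[0,-0.8,0,0],[0,-0.8,0,0],[0,-0.8,0,0],[0,-0.8,0,0]]]' && python3 -m crank '[[[0,-1,0,0],[0,-1,0,0],[0,0,0,0],[0,0,0,0]]]' && python3 - <<'E'
from h import *
np.set_printoptions(precision=1,suppress=True)
I={c:ctrl.get_image(c) for c in("side","top")}
for t in("vent_tab","door_hinge","door_face"):
    rs=[]
    for c in I:
        p=ctrl.place_of(c,t)
        if p:rs.append(ray(I[c],p[0]["position"]));print(t,c,p[0]["position"],p[0]["confidence"])
    if len(rs)>1:print(*tri(rs))
a=I["side"]["img"][120:310,170:370];b=I["top"]["img"][80:260,220:400]
cv2.imwrite("pics/c4.png",np.hstack([cv2.resize(a,(400,400)),cv2.resize(b,(400,400))])[:,:,::-1])
E
```

```text
clock: 9.42
eef_pos: [536.5, 63.2, 333.2]
tool_rot: [-3.141, -0.002, -0.114]
force: [-0.2, -0.6, 0.6]
width: 0.0
gripper_force: 0.0
clock: 9.75
eef_pos: [541.8, 113.9, 332.6]
tool_rot: [-3.141, -0.001, -0.11]
force: [-0.2, -0.9, -0.1]
width: -0.2
gripper_force: 0.0
vent_tab side [170.4, 264.0] 0.78
vent_tab top [156.0, 300.9] 0.72
[674.6  43.8 267.9] [np.float64(0.047175539560358276), np.float64(0.047175539560102474)]
door_hinge side [218.9, 241.5] 0.73
door_face side [192.2, 310.8] 0.67
door_face top [198.1, 317.8] 0.62
[572.7   0.9 224.3] [np.float64(1.808257670861716), np.float64(1.80825767086188)]
```

View pics/c4.png

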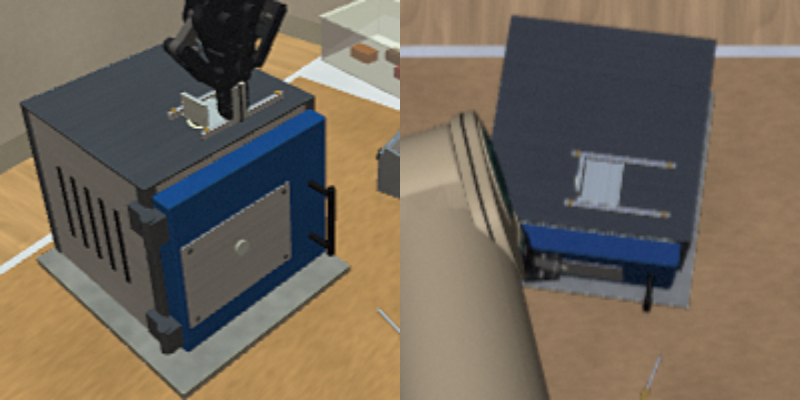

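The door stands flush and parallel with the kiln front. The tab is upright at the slide's left edge, ahead of the fingertips. I'll move to its +y side and descend.

```bash
python3 -m crank '[[[0.9,0.1,0,0],[0.9,0.1,0,0],[0.9,0.1,0,0],[0.9,0.1,0,0],[0.95,0.1,0,0],[0.95,0.1,0,0],[0,0,0,0],[0,0,0.65,0],[0,0,0.65,0],[0,0,0.65,0],[0,0,0.6,0],[0,0,0,0]]]'
```

```text
clock: 11.15
eef_pos: [673.7, 81.3, 265.4]
tool_rot: [3.14, 0.006, -0.113]
force: [-0.9, -0.2, -0.6]
width: -0.0
gripper_force: 0.0
```

```bash
python3 -m crank '[[[0,0.25,0,0],[0,0.25,0,0],[0,0.25,0,0],[0,0.25,0,0],[0,0.2,0,0],[0,0.2,0,0],[0,0.2,0,0],[0,0.2,0,0],[0,0.2,0,0]]]' && python3 -m crank '[[[0,0.12,0,0],[0,0.12,0,0],[0,0.12,0,0],[0,0.12,0,0]]]' && python3 -m crank '[[[0,0.1,0,0],[0,0.1,0,0],[0,0.1,0,0]]]'
```

```text
clock: 11.9
eef_pos: [670.6, 31.9, 269.0]
tool_rot: [-3.141, -0.0, -0.113]
force: [0.1, 1.3, -0.1]
width: 0.0
gripper_force: 0.9
clock: 12.23
eef_pos: [669.6, 24.4, 269.0]
tool_rot: [-3.135, -0.0, -0.111]
force: [2.4, 11.3, 0.7]
width: -0.2
gripper_force: 5.8
clock: 12.48
eef_pos: [669.5, 24.1, 269.2]
tool_rot: [-3.126, -0.001, -0.106]
force: [3.8, 20.6, -0.4]
width: 0.1
gripper_force: 10.4
```

```bash
python3 -m crank '[[[0,-0.6,0,0],[0,-0.6,0,0],[0,-0.5,0,0],[0,0,-1,0],[0,0,-1,0],[0,0,-0.6,0],[-1,-1,0,0],[-1,-1,0,0],[-1,-0.5,0,0],[-1,0,0,0],[0,0,0,0]]]' && python3 - <<'E'
from h import *
np.set_printoptions(precision=1,suppress=True)
I={c:ctrl.get_image(c) for c in("side","top")}
for t in("vent_tab",):
    rs=[]
    for c in I:
        p=ctrl.place_of(c,t)
        if p:rs.append(ray(I[c],p[0]["position"]));print(t,c,p[0]["position"],p[0]["confidence"])
    if len(rs)>1:print(*tri(rs))
a=I["side"]["img"][130:230,170:370];b=I["top"]["img"][130:200,270:370]
cv2.imwrite("pics/c5.png",np.vstack([cv2.resize(a,(600,300),interpolation=2),cv2.resize(b,(430,300),interpolation=2)[:,:430].copy() if 0 else cv2.copyMakeBorder(cv2.resize(b,(430,300),interpolation=2),0,0,0,170,0)])[:,:,::-1])
E
```

```text
clock: 13.4
eef_pos: [576.0, 130.6, 334.0]
tool_rot: [3.141, 0.004, -0.108]
force: [-1.4, 0.1, -0.9]
width: -0.2
gripper_force: 0.0
vent_tab side [165.0, 277.9] 0.79
vent_tab top [155.5, 312.7] 0.78
[670.7   9.7 269. ] [np.float64(5.828215591495729), np.float64(5.828215591495568)]
```

View pics/c5.png

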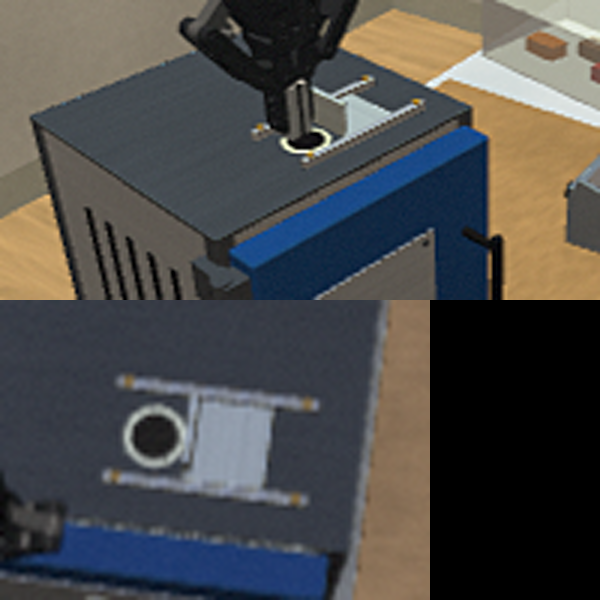

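The hole is completely uncovered, and the slide hit its stop with 20 N after about 34 mm of travel. The door is still flush. I'll go to the start button.

```bash
python3 -m crank '[[[-0.12,1,0,0],[-0.12,1,0,0],[-0.12,1,0,0],[-0.12,1,0,0],[-0.12,1,0,0],[-0.12,1,0,0],[-0.12,1,0,0],[-0.12,1,0,0],[-0.12,1,0,0],[-0.12,1,0,0],[-0.12,1,0,0],[-0.12,1,0,0]]]' && python3 -m crank '[[[-0.12,1,0,0],[-0.12,1,0,0],[-0.12,1,0,0],[-0.12,1,0,0],[-0.12,1,0,0],[0,0,0,-1],[0,0,0,-1],[0,0,0,-0.5],[0,0,0,0],[0,0,0,0]]]'
```

```text
clock: 14.6
eef_pos: [511.4, -168.3, 333.6]
tool_rot: [3.141, -0.0, -0.115]
force: [0.7, -1.1, -0.8]
width: -0.0
gripper_force: 0.0
clock: 15.43
eef_pos: [482.3, -289.4, 333.5]
tool_rot: [3.141, 0.0, 0.084]
force: [0.5, 0.1, -0.6]
width: -0.0
gripper_force: 0.0
```

```bash
python3 - <<'E'
from h import *
np.set_printoptions(precision=1,suppress=True)
s=ctrl.read_state();print(s["eef_pos"],s["tool_rot"])
I={c:ctrl.get_image(c) for c in("side","wrist","top")}
rs=[]
for c in I:
    for q in ctrl.place_of(c,"start_button_top")[:2]:print(c,q["position"],q["confidence"],atz(I[c],q["position"],66))
h=cv2.cvtColor(I["wrist"]["img"],cv2.COLOR_RGB2HSV)
m=cv2.inRange(h,(45,130,50),(80,255,255));n,_,st,ce=cv2.connectedComponentsWithStats(m)
for i in range(1,n):
    if st[i,4]>100:print(st[i],atz(I["wrist"],ce[i][::-1],66))
E
```

```text
[ 482.3 -289.4  333.5] [3.1 0.  0.1]
side [199.2, 404.3] 0.4 [ 480.3 -319.    66. ]
wrist [172.0, 336.5] 0.67 [ 476.8 -313.1   66. ]
[342  99  48  20 843] [ 565.7 -342.6   66. ]
[328 161  21  21 340] [ 478.6 -314.3   66. ]
```

```bash
python3 -m crank '[[[-0.46,0.99,0,0],[0,0,1,0],[0,0,1,0],[0,0,1,0],[0,0,1,0],[0,0,1,0],[0,0,1,0],[0,0,1,0],[0,0,1,0],[0,0,1,0],[0,0,0.6,0],[0,0,0,0]]]'
```

```text
clock: 16.73
eef_pos: [471.0, -312.5, 90.7]
tool_rot: [-3.138, 0.005, 0.087]
force: [0.3, 0.9, 0.2]
width: -0.1
gripper_force: 0.0
```

```bash
python3 -m crank '[[[0.06,0.1,0.3,0],[0,0,0.3,0],[0,0,0.1,0],[0,0,0,0]]]' && python3 -m crank '[[[0,0,0.1,0],[0,0,0.1,0],[0,0,0.1,0],[0,0,0.1,0]]]'
```

```text
clock: 17.07
eef_pos: [474.6, -316.3, 76.3]
tool_rot: [3.142, -0.0, 0.087]
force: [-0.7, 0.5, -0.5]
width: 0.1
gripper_force: 0.0
clock: 17.4
eef_pos: [476.4, -316.7, 67.9]
tool_rot: [3.14, -0.004, 0.087]
force: [-3.6, 4.2, 32.4]
width: 0.2
gripper_force: 16.2
```

```bash
python3 - <<'E'
from h import *
s=ctrl.read_state();print(s["eef_pos"],s["force"])
a=ctrl.get_image("side")["img"][160:240,360:460]
b=ctrl.get_image("wrist")["img"]
cv2.imwrite("pics/c6.png",np.hstack([cv2.resize(a,(400,320),interpolation=2),cv2.resize(b[60:316],(400,320)) if 0 else cv2.resize(b[100:260,220:420],(400,320),interpolation=2)])[:,:,::-1])
E
```

```text
[ 476.43995877 -316.66691175   67.86065231] [-3.55991576  4.16399772 32.35191752]
```

View pics/c6.png

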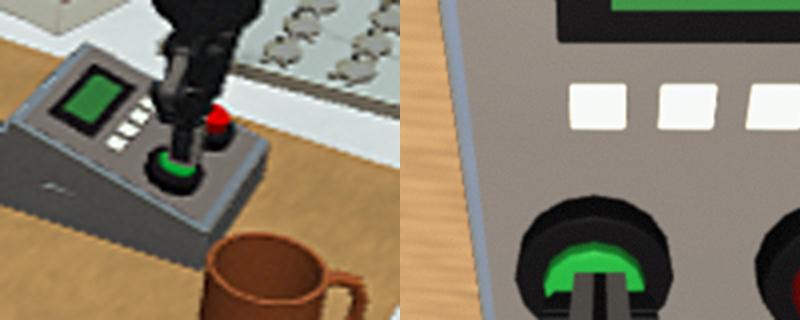

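The fingertips are on the green button only, inside its black collar (around (180,165) in the left crop), and the red button is clear. I'll hold for a moment, then release.

```bash
python3 -m crank '[[[0,0,0.03,0],[0,0,0,0],[0,0,0,0]]]' && python3 - <<'E'
from h import *
np.set_printoptions(precision=1,suppress=True)
cv2.imwrite("pics/p.png",ctrl.get_image("wrist")["img"][:,:,::-1])
E
python3 -m crank '[[[0,0,-0.15,0],[0,0,-0.05,0]]]'; python3 -m crank '[[[0,0,-0.1,0],[0,0,-0.1,0]]]';python3 -m crank '[[[0,0,-0.1,0],[0,0,-0.1,0]]]'
```

```text
clock: 17.75
eef_pos: [476.4, -316.7, 68.2]
tool_rot: [3.139, -0.004, 0.087]
force: [-0.7, 2.3, 18.8]
width: -0.2
gripper_force: 9.6
clock: 17.97
eef_pos: [475.4, -316.6, 71.8]
tool_rot: [3.14, -0.002, 0.087]
force: [0.6, -0.3, 3.4]
width: -0.1
gripper_force: 1.5
clock: 18.13
eef_pos: [474.3, -316.4, 75.7]
tool_rot: [3.141, 0.0, 0.087]
force: [0.2, 1.4, 0.3]
width: 0.1
gripper_force: 0.0
clock: 18.3
eef_pos: [473.9, -315.8, 80.3]
tool_rot: [-3.141, 0.001, 0.087]
force: [-0.5, 0.4, 0.1]
width: 0.3
gripper_force: 0.0
```

The force profile fits a full press: a hard stop at z 68, 3.4 N at z 72 and released by z 76. I'll retreat and check the scene.

```bash
python3 -m crank '[[[0,0,-1,0],[0,0,-1,0],[0,0,-1,0],[0,0,-1,0],[0,0,-1,0],[0,0,-1,0],[0,0,-1,0],[0,0,-1,0],[0,1,0,0],[0,1,0,0],[0,1,0,0],[0,0,0,0]]]' && python3 - <<'E'
from h import *
a=ctrl.get_image("side")["img"][100:400,160:460]
b=ctrl.get_image("top")["img"][80:300,160:460]
cv2.imwrite("pics/c7.png",np.hstack([cv2.resize(a,(400,400)),cv2.resize(b,(400,400))])[:,:,::-1])
E
```

```text
clock: 19.3
eef_pos: [479.3, -396.7, 280.1]
tool_rot: [3.138, 0.002, 0.081]
force: [-0.5, -1.2, 0.1]
width: 0.3
gripper_force: 0.0
```

View pics/c7.png

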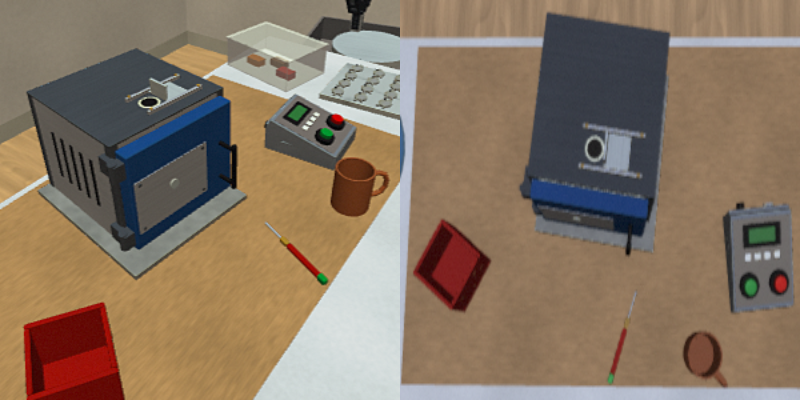

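The door is shut, the vent hole is open, both buttons are up, and the planter, mug and clay tool have not moved.

```bash
python3 -c "
from cell import ctrl
print(ctrl.finish_job())"
```

```text
the job is handed in; nothing more can be done
None
```

I pushed the kiln door shut and the vent slide open to its stop, then pressed the green start button fully down and let it go; the job was handed in at about 19 s with the red button, planter, mug and clay tool untouched.

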